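Rack cut glass panes by size

ROBOT

A 6-joint arm with a two-finger parallel gripper is mounted at the origin on the work surface. World frame = base frame: x ahead of the robot, y to its left, z up, the work surface at z = 0. Lengths are in m, angles in rad, forces in N, time in s.
With the tool pointing down it reaches from about 0.375 to 0.9 m from the base axis. Payload 3.1 kg.
Tool frame: the origin (TCP) lies between the finger pads; the fingertips stand 11 mm ahead of it and the grasp point (between the pads) lies 8 mm behind it; z points along the fingers, y is the line along which they close (so a half turn about z gives the same grasp; the last joint's range is limited). The gripper opens to 87 mm and grips with 3 to 60 N. Pads are 19 mm wide; open, the fingers measure 117 mm over their backs; the gripper's body (75 mm by 190 mm) begins 51 mm behind the grasp point.
Start: joints at [-1.51, 0.527, 1.433, -0, 1.181, -0.178], TCP at [0.148, -0.607, 0.234] pointing down, gripper open.
Joint ranges: [-3.08, 3.08], [-0.75, 2.2], [0.22, 2.44], [-1.43, 4.57], [0, 2.65], [-2.85, 2.85]. Speed limits (rad/s): [2.79, 2.79, 3.14, 3.14, 3.14, 3.14].

INTERFACE

Orientations are given as a unit quaternion [x, y, z, w].
In Python, from rig import robot gives the robot as it stands.
- The arm moves only by the tool move_arm, never from a script. Its argument "moves" is text: rows parted by semicolons, each of 7 numbers parted by spaces: the shift along the tool's x, y, z in units of 100 mm (1.0 is 100 mm), then the turn, a rotation vector about the tool's x, y, z in units of 90 degrees (1.0 is 90 degrees), then the opening, from 0 (shut) to 1 (fully open). A call has 1 to 12 rows; each row is the pose to reach, as a shift and turn from the pose commanded when the call began, along the tool's axes at that moment; what a row does not reach only later rows make up. A row lasts 1/10 s, in which the tool goes at most 50 mm and 8.59 degrees, less where a joint would pass 70% of its speed; a pose out of reach is approached as far as the arm can. A call with a number of a shift or a turn outside -1 to 1 is refused whole. A call with a gripper value outside its range is refused whole. The fingers move at their own pace and stop on an object; "squeeze" is the grip in N (left out, the last holds). Time passes only in rows, so rows that repeat a pose let the fingers close. It gives the time, the measured TCP pose, the force, the opening and the grip force at its end, in the units of the state.
- robot.get_obs(): the state, without advancing time (a new reading comes with each control period).
- robot.camera(name): name is "side" or "top"; returns a dict with "image" (420x560x3 uint8, red, green, blue), "intrinsics" (3x3 intrinsics, pixels), "extrinsics" (4x4, takes a point from world to camera coordinates). Camera axes: x right, y up, looking along -z (the intrinsics and any distortion apply to the point x, -y, -z); pixel columns grow to the right and rows downward; lengths in m; the calibration is good to about 2 mm. A picture is of the moment at which its call begins. There is no depth.
- robot.hand_in(): hands the job in; it is judged then, once.
The state is a dict: "time": time; "q": joint angles; "joint_velocities": joint speeds; "joint_torque": joint torques, N m; "position": TCP position; "tool_rot": TCP orientation; "ft_force": force on the tool from outside, world axes, zero at the start; "moment": the same for the moment, N m; "grip_width": finger opening in m; "grip_force": force on a finger pad.
Only numpy, scipy, OpenCV 4.12 (cv2) and the standard library are available. Lean on these libraries where they do the work, as an engineer would, in place of code of your own. Each camera call takes 0.05 s, during which the arm holds its last target. There are 200 camera calls.

TASK

Load the four cut glass panes from the plywood rod stand into the grooved rack for the washer, in order of size: the largest in the slot next to the orange end plate, then each next smaller one, the smallest farthest from it. Stand every pane upright in its own slot, foot fully down on the slot's floor and centred across the two saddles, lowering it gently all the way (no dropping, no tipping over). Leave the spray bottle, tape measure and suction lifter where they are.

Things in the scene. Friction and masses are not known exactly. Their poses are not given: they have to be found in the camera images.
- p70_center (a point): Smallest pane: greenish glass, teal edges, 70 mm wide (y), 105 high (z), 10 thick (x). Point: its centre. Starts leaning 10 degrees (top towards the side away from its +x) on two 50 mm tall rods of the plywood stand, in a row of four, random order, 60 mm apart face to face; lifts straight out. Pinch the faces at mid top edge, fingers open 30-50 mm to clear the next pane.
- p95_center (a point): Second smallest pane: greenish glass, teal edges, 95 mm wide (y), 115 high (z), 10 thick (x). Point: its centre. Starts leaning 10 degrees (top towards the side away from its +x) on two 50 mm tall rods of the plywood stand, in a row of four, random order, 60 mm apart face to face; lifts straight out. Pinch the faces at mid top edge, fingers open 30-50 mm to clear the next pane.
- p120_center (a point): Second largest pane: greenish glass, teal edges, 120 mm wide (y), 125 high (z), 10 thick (x). Point: its centre. Starts leaning 10 degrees (top towards the side away from its +x) on two 50 mm tall rods of the plywood stand, in a row of four, random order, 60 mm apart face to face; lifts straight out. Pinch the faces at mid top edge, fingers open 30-50 mm to clear the next pane.
- p145_center (a point): Largest pane: greenish glass, teal edges, 145 mm wide (y), 135 high (z), 10 thick (x). Point: its centre. Starts leaning 10 degrees (top towards the side away from its +x) on two 50 mm tall rods of the plywood stand, in a row of four, random order, 60 mm apart face to face; lifts straight out. Pinch the faces at mid top edge, fingers open 30-50 mm to clear the next pane.
- slot_a_floor (a point): One of four equal rack slots in a row 60 mm apart (letters in random order): two white saddles 44 mm apart, 56 mm tall, one groove along y. Point: middle of the groove floor, 16 mm above the table, where the middle of a pane foot belongs. Groove 19 mm wide for the lower 38 mm, then chamfered to 35 mm at the mouth, 48 mm above the floor. x along the row, z up. Fixed.
- slot_b_floor (a point): One of four equal rack slots in a row 60 mm apart (letters in random order): two white saddles 44 mm apart, 56 mm tall, one groove along y. Point: middle of the groove floor, 16 mm above the table, where the middle of a pane foot belongs. Groove 19 mm wide for the lower 38 mm, then chamfered to 35 mm at the mouth, 48 mm above the floor. x along the row, z up. Fixed.
- slot_c_floor (a point): One of four equal rack slots in a row 60 mm apart (letters in random order): two white saddles 44 mm apart, 56 mm tall, one groove along y. Point: middle of the groove floor, 16 mm above the table, where the middle of a pane foot belongs. Groove 19 mm wide for the lower 38 mm, then chamfered to 35 mm at the mouth, 48 mm above the floor. x along the row, z up. Fixed.
- slot_d_floor (a point): One of four equal rack slots in a row 60 mm apart (letters in random order): two white saddles 44 mm apart, 56 mm tall, one groove along y. Point: middle of the groove floor, 16 mm above the table, where the middle of a pane foot belongs. Groove 19 mm wide for the lower 38 mm, then chamfered to 35 mm at the mouth, 48 mm above the floor. x along the row, z up. Fixed.
- end_orange: Orange end plate of the rack, 10 mm thick, 100 wide, 63 high, at either end of the row of slots (the plate at the other end is grey). Origin: middle of its lower edge, 8 mm above the table, 44 mm along the row from the nearest slot, on the centre line. x along the row, y across, z up. Fixed.
- spray: Bystander: spray bottle with yellow cleaner and blue trigger head, 72 mm across, 205 mm tall, upright; origin under its centre.
- tape: Bystander: black and yellow tape measure, 72 x 36 x 64 mm; origin under its centre.
- lifter: Bystander: suction lifter, black rubber cup 92 mm across with a red bar handle, 64 mm tall; origin under its centre.
Not all that is in view belongs to the job. Leave any pink look-alike of the part that bears p120_center alone. Leave any black look-alike of the part that bears p145_center alone.

How it is judged:
By the outcome, as a careful person would: the job done as asked, in the order asked, and still so for the second after the job is handed in, with the robot touching nothing.
It also fails if it takes over 134 s, if anything falls off the work surface, if the arm or the gripper's body presses on something with over 40 N, if the wrist force passes 120 N, or if a joint passes its speed limit or range.

## Working session

There is one attempt and no reset: what is moved stays moved. The work goes in short steps, Python scripts to look and compute and a tool call to move; the robot and the scene stay as the last step left them, time stands still between calls to the robot, and variables do not carry over. Pictures are saved under pics/ and viewed, at most 14 in all, crops included, and the job is handed in when it is done.

Besides the shell and the picture viewer there is one more tool, called after "Request:" as name(argument=value, ...), one argument or row to a line, values as JSON. move_arm: Moves the arm, as the interface text tells. Shifts and turns lie within -1 to 1; 1 stands for 100 mm of shift or 90 degrees of turn. Its arguments: {"type":"object","properties":{"moves":{"type":"string"},"squeeze":{"type":"number"}},"required":["moves"]}

```bash
mkdir -p pics; cat > h.py <<'E'
import numpy as np,cv2
from rig import robot
def snap(n,tag):
    c=robot.camera(n); cv2.imwrite(f'pics/{tag}.png',cv2.cvtColor(c['image'],cv2.COLOR_RGB2BGR))
    np.savez(f'{n}.npz',K=c['intrinsics'],E=c['extrinsics']); return c
def cam(n):
    d=np.load(f'{n}.npz'); return d['K'],d['E']
def proj(n,P):
    K,E=cam(n); p=E[:3,:3]@np.array(P,float)+E[:3,3]; v=K@np.array([p[0],-p[1],-p[2]]); return v[:2]/v[2]
def ray(n,u,v):
    K,E=cam(n); d=np.linalg.solve(K,[u,v,1.]); d=np.array([d[0],-d[1],-d[2]]); R=E[:3,:3]; return -R.T@E[:3,3], R.T@d
def atz(n,u,v,z):
    o,d=ray(n,u,v); return o+d*(z-o[2])/d[2]
def tri(a,b):
    (o1,d1),(o2,d2)=ray('side',*a),ray('top',*b)
    s=np.linalg.lstsq(np.c_[d1,-d2],o2-o1,rcond=None)[0]; p,q=o1+d1*s[0],o2+d2*s[1]
    return (p+q)/2,np.linalg.norm(p-q)
E
python3 - <<'E'
from h import *
for n in('side','top'):
    c=snap(n,n+'0'); print(c['intrinsics'],c['extrinsics'])
    im=cv2.imread(f'pics/{n}0.png'); cv2.imwrite(f'pics/{n}0b.png',cv2.resize(im,(800,600),interpolation=cv2.INTER_CUBIC))
print(robot.get_obs())
E
```

```text
[[469.36979999   0.         278.14452643]
 [  0.         469.36979999 217.95097005]
 [  0.           0.           1.        ]] [[-0.76584632 -0.64282676  0.01591142  0.37767403]
 [ 0.47874907 -0.55350005  0.68149616 -0.34972485]
 [-0.429277    0.5295389   0.73164869 -0.79977246]
 [ 0.          0.          0.          1.        ]]
[[391.20416367   0.         280.82313261]
 [  0.         391.20416367 201.97267326]
 [  0.           0.           1.        ]] [[-3.56146882e-03 -9.99647898e-01  2.62944149e-02 -6.47119826e-02]
 [ 9.93823411e-01 -6.21763180e-04  1.10971355e-01 -5.42895782e-01]
 [-1.10915932e-01  2.65272261e-02  9.93475698e-01 -1.00652971e+00]
 [ 0.00000000e+00  0.00000000e+00  0.00000000e+00  1.00000000e+00]]
{'time': 0.1, 'q': array([-1.50947644e+00,  5.28352187e-01,  1.43379577e+00,  3.02623200e-05,
        1.18144612e+00, -1.78488480e-01]), 'joint_velocities': array([ 0.00113287, -0.00052338, -0.00290752, -0.00024144,  0.00033038,
        0.00070816]), 'joint_torque': array([-9.89388936e-04, -4.40987170e+01, -1.77150840e+01,  6.35750801e-02,
        5.34211728e-02, -3.09481106e-05]), 'position': array([ 0.14845039, -0.60643356,  0.23267554]), 'tool_rot': array([ 9.92820293e-01,  1.19611305e-01,  7.25613493e-05, -9.98175063e-04]), 'ft_force': array([ 0.23982103, -0.47066768,  0.16140105]), 'moment': array([ 0.018619  ,  0.02656581, -0.03985625]), 'grip_force': 0.0, 'grip_width': 0.08729598830990555}
```

View pics/side0b.png

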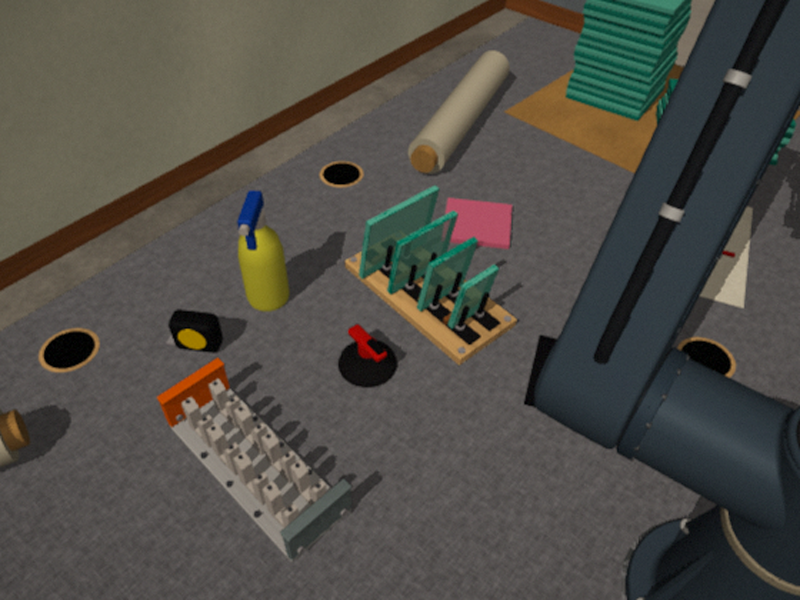

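View pics/top0b.png

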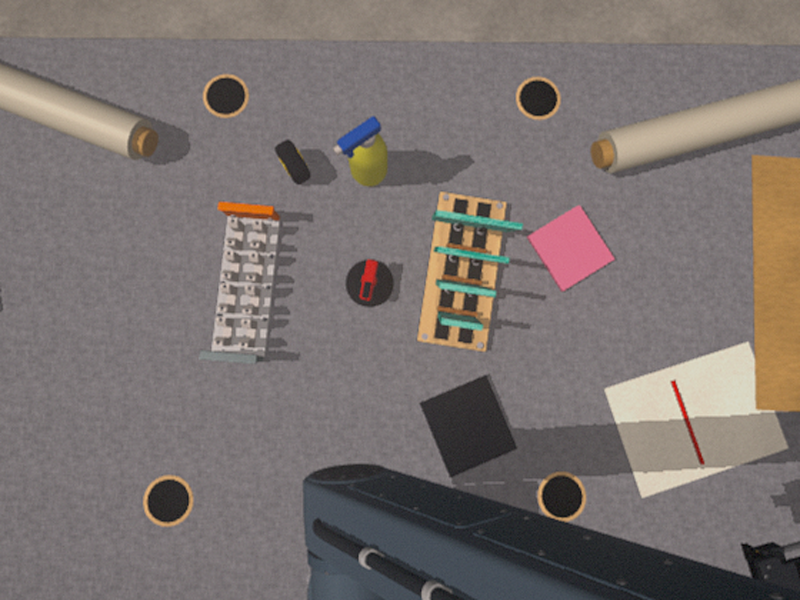

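The side and top views (800x600) show the stand at side (360-515, 190-360) and top (420-520, 190-350). The rack is at side (160-350, 360-555) and top (200-280, 200-360), with its orange plate at the far end. The panes already run large to small from far to near. Next I'll enlarge both.

```bash
python3 - <<'E'
import cv2,numpy as np
def crop(n,x,y,w,h,s):
    im=cv2.imread(f'pics/{n}0.png')[y:y+h,x:x+w]; im=cv2.resize(im,None,fx=s,fy=s,interpolation=cv2.INTER_CUBIC)
    for i in range(0,w,10): cv2.putText(im,str(x+i),(i*s,8),0,.3,(255,255,255)); cv2.line(im,(i*s,10),(i*s,16),(255,255,255))
    for i in range(10,h,10): cv2.putText(im,str(y+i),(0,i*s),0,.3,(255,255,255))
    return im
a=crop('top',288,128,82,120,5);b=crop('top',136,135,70,120,5)
cv2.imwrite('pics/tc.png',np.hstack([a,b]))
a=crop('side',235,125,130,130,5);cv2.imwrite('pics/sc1.png',a[:600])
cv2.imwrite('pics/sc2.png',crop('side',105,248,150,146,4))
E
```

```text
(no output)
```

View pics/tc.png

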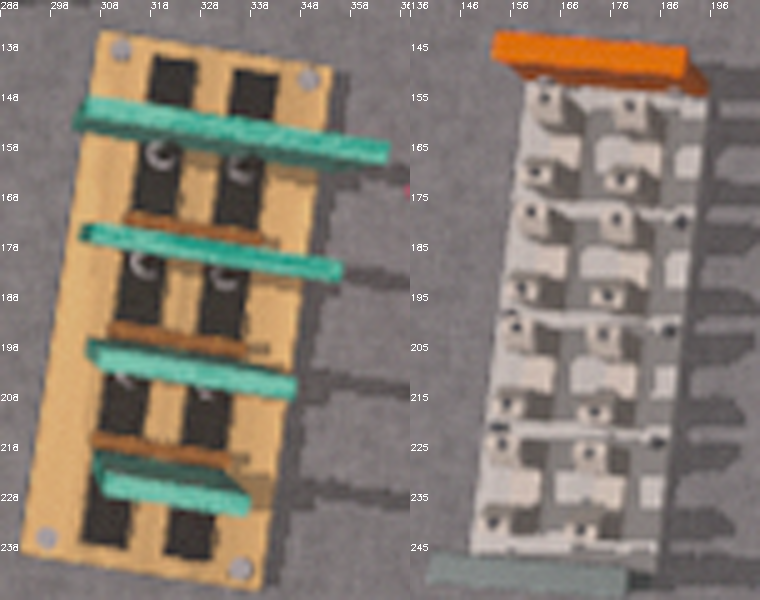

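View pics/sc1.png

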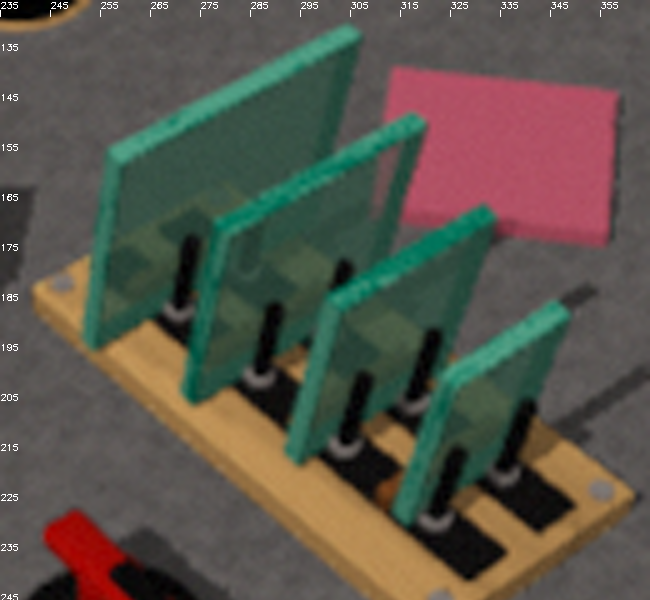

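View pics/sc2.png

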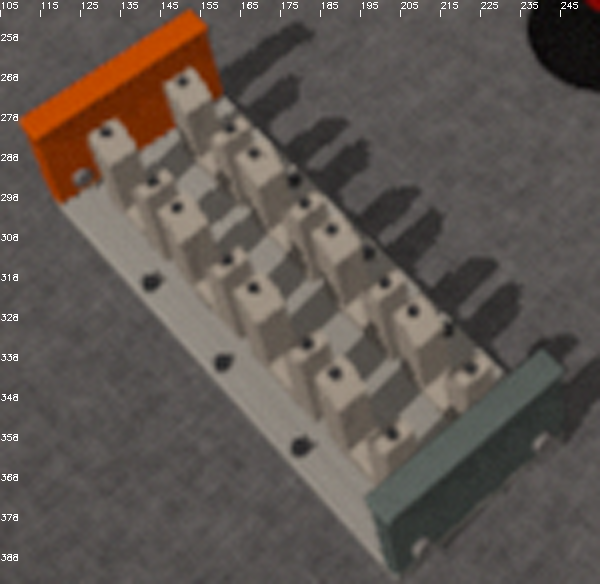

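```bash
cat > m.py <<'E'
from h import *
np.set_printoptions(precision=4,suppress=True)
D={'p145':((258.4,156),(305.5,132),(305.3,149.6),(365.6,158.4)),
'p120':((278.6,169.8),(319.2,149.3),(304.4,174.4),(356.4,182)),
'p95':((301.6,184.4),(333,167.6),(306.4,199.6),(347.2,205.2)),
'p70':((325,201),(347.8,187),(309,225.4),(338,229)),
'or':((112.5,280),(154.5,252.2),(152.6,144),(191.6,147.6)),
'gr':((198.8,373.5),(243,337.5),(140,248.4),(179.6,251))}
for k,(a,b,c,d) in D.items():
    L,e1=tri(a,c);R,e2=tri(b,d); v=R-L
    print(k,L,R,'mid',(L+R)/2,'w',np.linalg.norm(v),'yaw',np.degrees(np.arctan2(v[0],-v[1])),e1,e2)
# foot corners of panes seen from side at stand height
for k,p in {'p145':(253.5,194),'p120':(273.5,205),'p95':(294.5,217),'p70':(316.5,229)}.items():
    for z in(.012,.018,.024): print(k,z,atz('side',*p,z))
E
python3 m.py
```

```text
p145 [ 0.6542 -0.1209  0.1551] [ 0.6349 -0.266   0.1479] mid [ 0.6445 -0.1935  0.1515] w 0.1465487538516405 yaw -7.546369781705907 0.000554649657797315 0.0007696327987532763
p120 [ 0.5949 -0.1188  0.1505] [ 0.5787 -0.2448  0.1388] mid [ 0.5868 -0.1818  0.1447] w 0.12750110553994135 yaw -7.329635100359823 0.00032255911193050906 0.0002989669343932871
p95 [ 0.5359 -0.124   0.1402] [ 0.5237 -0.2233  0.129 ] mid [ 0.5298 -0.1737  0.1346] w 0.100697237429992 yaw -7.011186298538635 0.0008017822586389966 0.0005803786347961133
p70 [ 0.4763 -0.1304  0.1246] [ 0.4671 -0.2013  0.1201] mid [ 0.4717 -0.1659  0.1224] w 0.07157733176874946 yaw -7.385730754885536 0.001396046953981502 5.758471169423526e-05
or [0.689  0.265  0.0688] [0.6816 0.1663 0.0667] mid [0.6853 0.2157 0.0678] w 0.0989729515728824 yaw -4.3138451273405805 0.0001078534628473639 0.003007174849582481
gr [0.4231 0.2875 0.0714] [0.4155 0.1901 0.0655] mid [0.4193 0.2388 0.0684] w 0.09792010085248147 yaw -4.441271267717627 0.0026033805568039504 0.0008521815974993734
p145 0.012 [ 0.6836 -0.1323  0.012 ]
p145 0.018 [ 0.6793 -0.1278  0.018 ]
p145 0.024 [ 0.6751 -0.1232  0.024 ]
p120 0.012 [ 0.6218 -0.1356  0.012 ]
p120 0.018 [ 0.618 -0.131  0.018]
p120 0.024 [ 0.6142 -0.1265  0.024 ]
p95 0.012 [ 0.5588 -0.1378  0.012 ]
p95 0.018 [ 0.5555 -0.1332  0.018 ]
p95 0.024 [ 0.5522 -0.1287  0.024 ]
p70 0.012 [ 0.4969 -0.1414  0.012 ]
p70 0.018 [ 0.4941 -0.1368  0.018 ]
p70 0.024 [ 0.4912 -0.1322  0.024 ]
```

```bash
cat > g.py <<'E'
from h import *
from scipy.spatial.transform import Rotation as Ro
np.set_printoptions(precision=4,suppress=True)
def Rt(yaw,tilt=0):  # tool y along yaw (world), z down; tilt>0: fingertips towards +y_tool
    a,t=np.radians([yaw,tilt]); n=np.array([np.cos(a),np.sin(a),0]); u=np.array([0,0,1.])
    z=np.sin(t)*n-np.cos(t)*u; y=np.cos(t)*n+np.sin(t)*u; return np.c_[np.cross(y,z),y,z]
def grasp_tcp(top,R,depth=.021): return np.array(top)+R[:,2]*depth
def plan(*targets,frm=None):
    o=robot.get_obs(); p=o['position'];R0=Ro.from_quat(o['tool_rot']).as_matrix()
    if frm: p,R0=np.array(frm[0]),frm[1]
    for P,R in targets:
        print('shift',R0.T@(np.array(P)-p)*10,'turn',Ro.from_matrix(R0.T@R).as_rotvec()/(np.pi/2),'dist',np.linalg.norm(P-p),'to',np.array(P))
E
python3 - <<'E'
from g import *
c=[atz('top',u,v,.02) for u,v in((308,134),(292.4,239),(340.4,246),(354.4,141.6))]
a=c[0]-c[1];b=c[3]-c[2];print(c,[np.degrees(np.arctan2(w[1],w[0])) for w in(a,b)],[np.degrees(np.arctan2(w[0],-w[1])) for w in (c[3]-c[0],c[2]-c[1])])
print('spray',atz('top',259,115,.1),atz('top',259,92,.2),'lifter',atz('top',259,198,.02))
R=Rt(-8.3,10); P=grasp_tcp([.6445,-.1935,.1525],R)
plan((P-.08*R[:,2],R),(P,R))
E
```

```text
[array([ 0.7313, -0.1413,  0.02  ]), array([ 0.4451, -0.0965,  0.02  ]), array([ 0.4261, -0.2241,  0.02  ]), array([ 0.7104, -0.2685,  0.02  ])] [np.float64(-8.88389022602688), np.float64(-8.875604719914255)] [np.float64(-9.3091467071734), np.float64(-8.435883765034783)]
spray [ 0.7569 -0.0095  0.1   ] [ 0.7769 -0.0123  0.2   ] lifter [ 0.5547 -0.0077  0.02  ]
shift [ 5.7042 -2.871   0.2285] turn [-0.0987  0.0649 -0.7532] dist 0.6390110030567613 to [ 0.6344 -0.192   0.2106]
shift [ 5.8327 -2.8174  1.0163] turn [-0.0987  0.0649 -0.7532] dist 0.6556750935283124 to [ 0.6481 -0.194   0.1318]
```

Request:
move_arm(
  moves="1 -1 0 0 0 -0.75 0.45;1 -1 0 0 0 -0.75 0.45;1 -1 0 0 0 -0.75 0.45;1 -1 0 0 0 -0.75 0.45;1 -1 0 0 0 -0.75 0.45;1 -1 0 0 0 -0.75 0.45;1 -1 0 0 0 -0.75 0.45;1 -1 0 0 0 -0.75 0.45;1 -1 0 0 0 -0.75 0.45",
)

```text
time: 1.0
position: [0.2218, -0.4859, 0.2332]
tool_rot: [0.759, 0.651, 0.0, -0.0]
ft_force: [-0.2, -0.5, -1.1]
grip_width: 0.0398
grip_force: 0.0
```

Request:
move_arm(
  moves="0.6 1 0 0 0 0 0.45;0.6 1 0 0 0 0 0.45;0.6 1 0 0 0 0 0.45",
)

```text
time: 1.3
position: [0.3328, -0.4402, 0.2333]
tool_rot: [0.759, 0.651, 0.001, -0.0]
ft_force: [-0.4, -0.4, 0.5]
grip_width: 0.0392
grip_force: 0.0
```

Request:
move_arm(
  moves="0.6 1 0 0 0 0 0.45;0.6 1 0 0 0 0 0.45;0.6 1 0 0 0 0 0.45",
)

```text
time: 1.6
position: [0.4414, -0.396, 0.2334]
tool_rot: [0.759, 0.651, 0.001, 0.0]
ft_force: [-0.3, 0.6, -0.3]
grip_width: 0.0393
grip_force: 0.0
```

Request:
move_arm(
  moves="0.6 1 0 0 0 0 0.45;0.6 1 0 0 0 0 0.45;0.6 1 0 0 0 0 0.45",
)

```text
time: 1.9
position: [0.5491, -0.3522, 0.2332]
tool_rot: [0.759, 0.651, 0.001, 0.0]
ft_force: [1.2, -0.1, -0.1]
grip_width: 0.0388
grip_force: 0.0
```

```bash
python3 - <<'E'
from g import *
o=robot.get_obs();print(o['time'],o['position'],o['tool_rot'],o['grip_width'],o['q'])
R=Rt(-8.6,10); P=grasp_tcp([.6445,-.1935,.1525],R)
plan((P-.07*R[:,2],R),(P,R))
E
```

```text
1.9 [ 0.5491 -0.3522  0.2332] [0.7588 0.6514 0.0007 0.0004] 0.0387710295774021 [-0.7418  0.5649  1.3608  0.0013  1.2148 -0.5903]
shift [1.7124 0.6175 0.3267] turn [-0.1101 -0.0002 -0.0012] dist 0.18493906349541636 to [ 0.6361 -0.1922  0.2008]
shift [1.7123 0.738  1.0162] turn [-0.1101 -0.0002 -0.0012] dist 0.21234922381739255 to [ 0.6481 -0.194   0.1318]
```

Request:
move_arm(
  moves="0.9 0.4 0 0 0 0 0.45;0.9 0.4 0 0 0 0 0.45;0.9 0.4 0 0 0 0 0.45",
)

```text
time: 2.2
position: [0.6007, -0.2661, 0.233]
tool_rot: [0.758, 0.652, 0.001, -0.001]
ft_force: [-0.2, -0.5, 0.7]
grip_width: 0.0393
grip_force: 0.0
```

Request:
move_arm(
  moves="0.81 0.22 0.2 -0.11 0 0 0.45;0.81 0.22 0.2 -0.11 0 0 0.45;0.81 0.22 0.2 -0.11 0 0 0.45;0.81 0.22 0.2 -0.11 0 0 0.45",
)

```text
time: 2.6
position: [0.6325, -0.1949, 0.2134]
tool_rot: [0.756, 0.649, 0.055, 0.065]
ft_force: [-0.9, -0.9, 0.0]
grip_width: 0.039
grip_force: 0.0
```

```bash
python3 - <<'E'
from g import *
R=Rt(-8.6,10); P=grasp_tcp([.6445,-.1935,.1525],R)
plan((P,R))
s=3
c=[]
for n,(x,y,w,h) in {'side':(225,70,140,160),'top':(270,90,120,120)}.items():
    snap(n,n+'1'); im=cv2.imread(f'pics/{n}1.png')[y:y+h,x:x+w]; c.append(cv2.resize(im,(400,600*h//h if 0 else int(400*h/w)),interpolation=cv2.INTER_CUBIC))
H=max(i.shape[0] for i in c); c=[cv2.copyMakeBorder(i,0,H-i.shape[0],0,0,0) for i in c]
cv2.imwrite('pics/c1.png',np.hstack(c))
E
```

```text
shift [0.0325 0.0115 0.8298] turn [-0.0018  0.0009 -0.0017] dist 0.08305227479943597 to [ 0.6481 -0.194   0.1318]
```

View pics/c1.png

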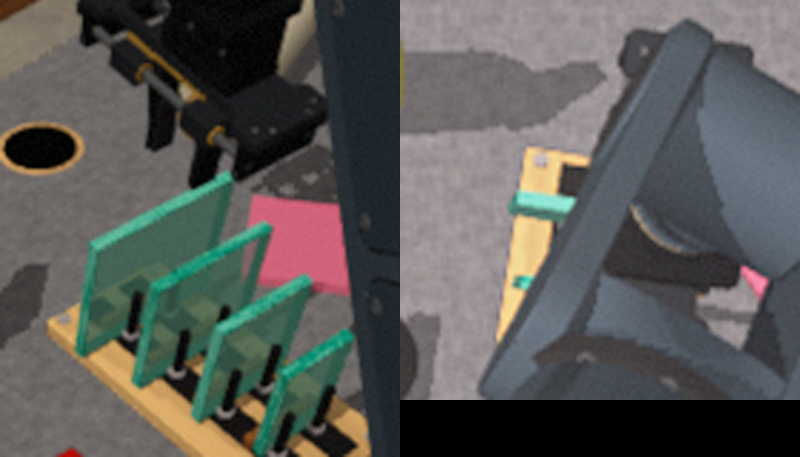

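The side crop shows the open fingers at (155,120) and (205,165), straddling the top edge of p145. I'll descend.

Request:
move_arm(
  moves="0.03 0.01 0.3 0 0 0 0.45;0.03 0.01 0.6 0 0 0 0.45;0.03 0.01 0.75 0 0 0 0.45;0.03 0.01 0.83 0 0 0 0.45;0.03 0.01 0.83 0 0 0 0.45",
)

```text
time: 3.2
position: [0.6484, -0.1946, 0.1311]
tool_rot: [0.757, 0.648, 0.056, 0.065]
ft_force: [-0.0, 1.1, 1.0]
grip_width: 0.0394
grip_force: 0.0
```

Request:
move_arm(
  moves="0 0 0 0 0 0 0.05;0 0 0 0 0 0 0.05;0 0 0 0 0 0 0.05;0 0 0 0 0 0 0.05;0 0 0 0 0 0 0.05;0 0 0 0 0 0 0.05",
  squeeze=25,
)

```text
time: 3.8
position: [0.6491, -0.1939, 0.1326]
tool_rot: [0.756, 0.648, 0.057, 0.066]
ft_force: [-0.8, 1.0, 1.8]
grip_width: 0.0096
grip_force: 25.0
```

Request:
move_arm(
  moves="0 0.03 -0.15 0 0 0 0.05;0 0.07 -0.4 0 0 0 0.05;0 0.11 -0.65 0 0 0 0.05;0 0.15 -0.85 0 0 0 0.05;0 0.15 -0.85 0.06 0 0 0.05;0 0.15 -0.85 0.11 0 0 0.05;0 0.15 -0.85 0.11 0 0 0.05",
)

```text
time: 4.5
position: [0.6496, -0.1938, 0.2167]
tool_rot: [0.759, 0.651, -0.0, -0.001]
ft_force: [1.1, 0.5, -4.3]
grip_width: 0.0097
grip_force: 25.0
```

Request:
move_arm(
  moves="0.2 -0.03 0 0 0 0 0.05;0.5 -0.08 0 0 0 0 0.05;0.8 -0.14 0 0 0 0 0.05;1 -0.17 0 0 0 0 0.05",
)

```text
time: 4.9
position: [0.645, -0.0888, 0.217]
tool_rot: [0.759, 0.651, -0.0, -0.002]
ft_force: [-0.4, 0.2, -5.6]
grip_width: 0.0095
grip_force: 25.0
```

```bash
python3 - <<'E'
from g import *
o=robot.get_obs();print(o['time'],o['position'],o['grip_width'],o['grip_force'],o['ft_force'])
plan(([.6419,.2195,.205],Rt(-4.8)))
E
```

```text
4.9 [ 0.645  -0.0888  0.217 ] 0.009540119042233099 24.990979239810258 [-0.3691  0.2423 -5.5619]
shift [ 3.0431 -0.4958  0.1282] turn [-0.0023 -0.0015 -0.0432] dist 0.30859199299851053 to [0.6419 0.2195 0.205 ]
```

Request:
move_arm(
  moves="0.33 -0.05 0 0 0 0 0.05;0.67 -0.1 0 0 0 0 0.05;1 -0.16 0 0 0 0 0.05",
)

```text
time: 5.2
position: [0.6457, 0.0107, 0.2177]
tool_rot: [0.759, 0.651, -0.0, -0.0]
ft_force: [0.1, -0.1, -5.6]
grip_width: 0.0098
grip_force: 25.0
```

Request:
move_arm(
  moves="0.33 -0.05 0 0 0 0 0.05;0.67 -0.1 0 0 0 -0.02 0.05;0.9 -0.16 0 0 0 -0.042 0.05;1 -0.16 0 0 0 -0.042 0.05;1 -0.16 0 0 0 -0.042 0.05",
)

```text
time: 5.7
position: [0.6456, 0.1116, 0.218]
tool_rot: [0.737, 0.676, -0.0, 0.0]
ft_force: [0.3, -0.7, -4.8]
grip_width: 0.0096
grip_force: 25.0
```

```bash
python3 - <<'E'
from g import *
o=robot.get_obs();print(o['time'],o['position'],o['grip_width'],o['grip_force'],o['ft_force'])
plan(([.6419,.2195,.205],Rt(-4.8)))
E
```

```text
5.7 [0.6456 0.1116 0.218 ] 0.009613329280661847 24.989582130219787 [ 0.3296 -0.6755 -4.7848]
shift [ 1.0719 -0.1288  0.1296] turn [ 0.      0.0001 -0.0009] dist 0.10873914833562762 to [0.6419 0.2195 0.205 ]
```

Now over slot 1, where I'll take a look before lowering.

Request:
move_arm(
  moves="0.4 -0.05 0 0 0 0 0.05;0.8 -0.1 0.05 0 0 0 0.05;1 -0.13 0.1 0 0 0 0.05;1 -0.13 0.13 0 0 0 0.05",
)

```text
time: 6.1
position: [0.6413, 0.2125, 0.2045]
tool_rot: [0.737, 0.676, -0.0, -0.0]
ft_force: [-0.2, -0.6, -5.7]
grip_width: 0.0098
grip_force: 25.0
```

Request:
move_arm(
  moves="0.07 0 0 0 0 0 0.05;0.07 0 0 0 0 0 0.05;0.07 0 0 0 0 0 0.05",
)

```text
time: 6.4
position: [0.643, 0.2165, 0.2055]
tool_rot: [0.738, 0.675, 0.0, 0.0]
ft_force: [0.5, -0.3, -4.1]
grip_width: 0.0099
grip_force: 25.0
```

```bash
python3 - <<'E'
from g import *
plan(([.6419,.2195,.205],Rt(-4.8)))
c=[]
for n,(x,y,w,h) in {'side':(85,170,160,220),'top':(120,90,130,180)}.items():
    snap(n,n+'2'); im=cv2.imread(f'pics/{n}2.png')[y:y+h,x:x+w]; im=cv2.resize(im,(400,int(400*h/w)),interpolation=cv2.INTER_CUBIC)
    for i in range(0,w,20): cv2.putText(im,str(x+i),(int(i*400/w),8),0,.3,(255,255,255))
    for i in range(10,h,20): cv2.putText(im,str(y+i),(0,int(i*400/w)),0,.3,(255,255,255))
    c.append(im)
H=max(i.shape[0] for i in c); c=[cv2.copyMakeBorder(i,0,H-i.shape[0],0,0,0) for i in c]
cv2.imwrite('pics/c2.png',np.hstack(c))
E
```

```text
shift [ 0.0294 -0.0138  0.0049] turn [ 0.0004  0.0003 -0.003 ] dist 0.003280043327197931 to [0.6419 0.2195 0.205 ]
```

View pics/c2.png

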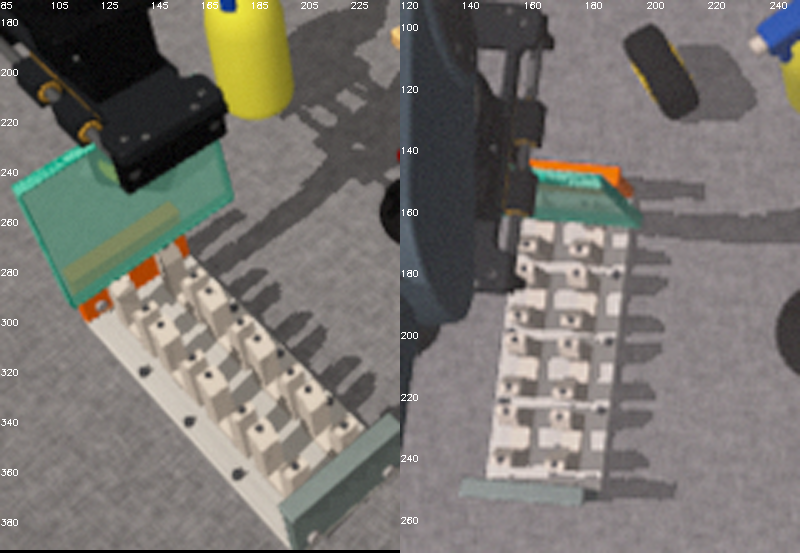

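The side crop shows p145 held over slot 1 with foot corners at about (116,292) and (178,249). The top crop shows its foot's right corner at about (198,163).

```bash
python3 - <<'E'
from g import *
R=Rt(-4.8); n=R[:,1]; x=R[:,0]
for z in (.089,.0915,.094):
    L=atz('side',116.2,292,z);Rr=atz('side',177.8,249.2,z); T=atz('top',198,163.5,z)
    print(L,Rr,np.linalg.norm(L-Rr),'foot mid',(L+Rr)/2+.005*n,'top R',T)
o=robot.get_obs()['position'];print('pred L,R',o+.0725*x-.005*n,o-.0725*x-.005*n)
E
```

```text
[0.6463 0.2826 0.089 ] [0.6371 0.1411 0.089 ] 0.14180715627388862 foot mid [0.6467 0.2114 0.089 ] top R [0.6339 0.1439 0.089 ]
[0.6445 0.2833 0.0915] [0.6353 0.1422 0.0915] 0.14132050154496556 foot mid [0.6449 0.2123 0.0915] top R [0.6333 0.1434 0.0915]
[0.6427 0.2839 0.094 ] [0.6335 0.1434 0.094 ] 0.14083384681604252 foot mid [0.6431 0.2132 0.094 ] top R [0.6328 0.1429 0.094 ]
pred L,R [0.6439 0.2893 0.2056] [0.6318 0.1448 0.2056]
```

```bash
python3 - <<'E'
from g import *
f=lambda X,Y:atz('top',136+(X-410)/5,135+Y/5,.064)
c=np.array([.6853,.2157,0]);a=np.array([.9963,-.0863,0]);b=np.array([.0863,.9963,0])
for A,B in (((545,102),(630,104)),((537,172),(622,180)),((531,212),(617,219)),((521,289),(608,296)),((516,328),(603,334)),((507,404),(595,412)),((502,444),(589,453)),((493,522),(581,530))):
    p,q=f(*A)-c,f(*B)-c; print([p@a,p@b],[q@a,q@b],'mid along',(p+q)@a/2,'across',(p+q)@b/2)
E
```

```text
[np.float64(-0.026963556895562478), np.float64(0.020900389715493045)] [np.float64(-0.02413655049721787), np.float64(-0.022643382175420987)] mid along -0.025550053696390174 across -0.0008714962299639706
[np.float64(-0.06379586774551416), np.float64(0.020716030706930937)] [np.float64(-0.06413517742843879), np.float64(-0.022998347293831104)] mid along -0.06396552258697646 across -0.001141158293450084
[np.float64(-0.08477077763256521), np.float64(0.02133567171255222)] [np.float64(-0.08456249388841629), np.float64(-0.022724751597167955)] mid along -0.08466663576049076 across -0.0006945399423078682
[np.float64(-0.12480193872811529), np.float64(0.021737979742279787)] [np.float64(-0.12458127087749918), np.float64(-0.022629110058496955)] mid along -0.12469160480280723 across -0.000445565158108584
[np.float64(-0.14493729840347602), np.float64(0.02190766678016244)] [np.float64(-0.14422268388269593), np.float64(-0.022300447899126493)] mid along -0.14457999114308598 across -0.0001963905594820266
[np.float64(-0.1838814827420522), np.float64(0.02186333621542996)] [np.float64(-0.18417051309950733), np.float64(-0.022767147074229707)] mid along -0.18402599792077975 across -0.0004519054293998744
[np.float64(-0.20425199100217295), np.float64(0.021971788618251355)] [np.float64(-0.20510049511208867), np.float64(-0.02211134978625715)] mid along -0.2046762430571308 across -6.978058400289648e-05
[np.float64(-0.2436729568529129), np.float64(0.021808379908054357)] [np.float64(-0.24400309934812475), np.float64(-0.022518600897824682)] mid along -0.24383802810051883 across -0.0003551104948851608
```

Request:
move_arm(
  moves="0.05 -0.03 0 0 0 0 0.05;0.05 -0.03 0.2 0 0 0 0.05;0.05 -0.03 0.35 0 0 0 0.05;0.05 -0.03 0.5 0 0 0 0.05;0.05 -0.03 0.6 0 0 0 0.05;0.05 -0.03 0.65 0 0 0 0.05;0.05 -0.03 0.65 0 0 0 0.05",
)

```text
time: 7.2
position: [0.6394, 0.223, 0.1391]
tool_rot: [0.737, 0.676, -0.001, -0.001]
ft_force: [-0.5, 1.0, -4.7]
grip_width: 0.01
grip_force: 25.0
```

Request:
move_arm(
  moves="0 0 0.02 0 0 0 0.05;0 0 0.04 0 0 0 0.05;0 0 0.06 0 0 0 0.05;0 0 0.08 0 0 0 0.05;0 0 0.08 0 0 0 0.05",
)

```text
time: 7.7
position: [0.6396, 0.2231, 0.1321]
tool_rot: [0.737, 0.676, -0.0, -0.0]
ft_force: [0.4, -0.1, -4.8]
grip_width: 0.0097
grip_force: 25.0
```

Request:
move_arm(
  moves="0 0 0.01 0 0 0 0.05;0 0 0.02 0 0 0 0.05;0 0 0.02 0 0 0 0.05",
)

```text
time: 8.0
position: [0.6397, 0.2231, 0.1301]
tool_rot: [0.737, 0.676, -0.0, -0.0]
ft_force: [0.6, 0.2, -4.8]
grip_width: 0.0099
grip_force: 25.0
```

Request:
move_arm(
  moves="0 0 0.01 0 0 0 0.05;0 0 0.02 0 0 0 0.05;0 0 0.02 0 0 0 0.05",
)

```text
time: 8.3
position: [0.64, 0.2231, 0.1285]
tool_rot: [0.737, 0.676, 0.0, 0.0]
ft_force: [-0.5, -0.4, -2.7]
grip_width: 0.0099
grip_force: 25.0
```

Request:
move_arm(
  moves="0 0 0.01 0 0 0 0.05;0 0 0.015 0 0 0 0.05;0 0 0.015 0 0 0 0.05",
)

```text
time: 8.6
position: [0.6403, 0.223, 0.1284]
tool_rot: [0.737, 0.676, 0.0, 0.001]
ft_force: [-3.0, -0.8, 5.1]
grip_width: 0.0099
grip_force: 25.0
```

```bash
cat > v.py <<'E'
from g import *
def view(tag,boxes):
    c=[]
    for n,(x,y,w,h) in boxes.items():
        snap(n,n+tag); im=cv2.imread(f'pics/{n}{tag}.png')[y:y+h,x:x+w]; im=cv2.resize(im,(400,int(400*h/w)),interpolation=cv2.INTER_CUBIC)
        for i in range(0,w,10): cv2.putText(im,str(x+i),(int(i*400/w),8),0,.3,(255,255,255)); cv2.line(im,(int(i*400/w),10),(int(i*400/w),14),(255,255,255))
        for i in range(10,h,10): cv2.putText(im,str(y+i),(0,int(i*400/w)),0,.3,(255,255,255))
        c.append(im)
    H=max(i.shape[0] for i in c); c=[cv2.copyMakeBorder(i,0,H-i.shape[0],0,0,0) for i in c]
    cv2.imwrite(f'pics/c{tag}.png',np.hstack(c)[:600])
E
python3 -c "
from v import *
view('3',{'side':(85,205,100,120),'top':(140,125,70,60)})"
```

```text
(no output)
```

View pics/c3.png

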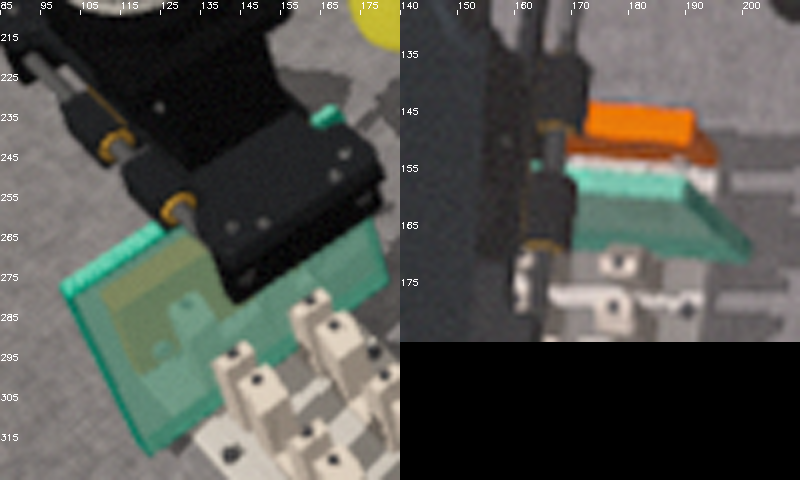

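The pane stands in slot 1 with side foot corners at about (123,318) and (182,275). The foot's right corner in the top view is at about (201,170).

```bash
python3 - <<'E'
from g import *
z=.016
L=atz('side',123,318,z);Rr=atz('side',182,275,z);T=atz('top',201.2,170.2,z);x=Rt(-4.8)[:,0];n=Rt(-4.8)[:,1]
s=np.array([.6409,.2190,z])
for P in (L,Rr,T): print(P,(P-s)@x,(P-s)@n)
E
```

```text
[0.6406 0.2918 0.016 ] 0.07257039402890537 -0.0063654540112829
[0.6308 0.1487 0.016 ] -0.07089657792974301 -0.00417162407039704
[0.6309 0.1486 0.016 ] -0.07100502732354795 -0.004042553418845575
```

Request:
move_arm(
  moves="0 0 -0.005 0 0 0 0.15;0 0 -0.005 0 0 0 0.25;0 0 -0.005 0 0 0 0.45;0 0 -0.005 0 0 0 0.45;0 0 -0.005 0 0 0 0.45",
)

```text
time: 9.2
position: [0.6398, 0.2232, 0.1271]
tool_rot: [0.737, 0.676, -0.0, -0.0]
ft_force: [0.1, -0.7, 0.3]
grip_width: 0.0353
grip_force: 0.0
```

Request:
move_arm(
  moves="0 0 -0.1 0 0 0 0.45;0 0 -0.4 0 0 0 0.45;0 0 -0.8 0 0 0 0.45;0 0 -1 0 0 0 0.45",
)

```text
time: 9.6
position: [0.6417, 0.2235, 0.2317]
tool_rot: [0.737, 0.676, 0.003, 0.002]
ft_force: [0.3, -0.2, 0.4]
grip_width: 0.0387
grip_force: 0.0
```

```bash
python3 - <<'E'
from g import *
o=robot.get_obs();print(o['time'],o['position'],o['grip_width'],o['ft_force'])
R=Rt(-8.6,10); P=grasp_tcp([.5868,-.1843,.1450],R,.022)
plan((P-.08*R[:,2],R),(P,R))
E
```

```text
9.6 [0.6417 0.2235 0.2317] 0.038743155537779114 [ 0.2828 -0.235   0.351 ]
shift [-4.1047 -0.295   0.2868] turn [-0.1072 -0.0048  0.04  ] dist 0.41252505035313153 to [ 0.5768 -0.1828  0.2021]
shift [-4.1149 -0.1611  1.0755] turn [-0.1072 -0.0048  0.04  ] dist 0.4256132462096765 to [ 0.5906 -0.1849  0.1233]
```

Request:
move_arm(
  moves="-0.5 -0.04 0 0 0 0 0.45;-1 -0.07 0 0 0 0 0.45",
)

```text
time: 9.8
position: [0.6248, 0.1247, 0.2295]
tool_rot: [0.736, 0.677, 0.002, 0.001]
ft_force: [0.6, -0.9, -0.1]
grip_width: 0.0392
grip_force: 0.0
```

Request:
move_arm(
  moves="-0.5 -0.04 0 0 0 0 0.45;-1 -0.07 0 0 0 0 0.45",
)

```text
time: 10.0
position: [0.6083, 0.0241, 0.2283]
tool_rot: [0.737, 0.676, 0.0, 0.001]
ft_force: [-0.3, -0.8, 0.3]
grip_width: 0.0394
grip_force: 0.0
```

Request:
move_arm(
  moves="-0.5 -0.04 0 0 0 0 0.45;-1 -0.07 0 0 0 0 0.45",
)

```text
time: 10.2
position: [0.5926, -0.075, 0.2283]
tool_rot: [0.737, 0.676, 0.0, 0.001]
ft_force: [0.8, -0.8, -0.9]
grip_width: 0.0392
grip_force: 0.0
```

Request:
move_arm(
  moves="-0.4 -0.04 0.1 0 0 0.02 0.45;-0.8 -0.07 0.2 -0.05 0 0.04 0.45;-1 -0.07 0.25 -0.108 0 0.042 0.45;-1 -0.07 0.25 -0.108 0 0.042 0.45;-1 -0.07 0.25 -0.108 0 0.042 0.45",
)

```text
time: 10.7
position: [0.5772, -0.1725, 0.203]
tool_rot: [0.757, 0.648, 0.057, 0.062]
ft_force: [0.1, 0.3, 0.0]
grip_width: 0.0389
grip_force: 0.0
```

```bash
python3 - <<'E'
from g import *
o=robot.get_obs();print(o['time'],o['position'],o['grip_width'],o['ft_force'])
R=Rt(-8.6,10); P=grasp_tcp([.5868,-.1843,.1450],R,.022)
plan((P,R))
from v import view
view('4',{'side':(225,70,140,160),'top':(130,120,90,150)})
E
```

```text
10.7 [ 0.5772 -0.1725  0.203 ] 0.03893278442679206 [0.0874 0.3041 0.0013]
shift [-0.106   0.0147  0.8101] turn [-0.0033 -0.0033 -0.0032] dist 0.08170866697082396 to [ 0.5906 -0.1849  0.1233]
```

View pics/c4.png

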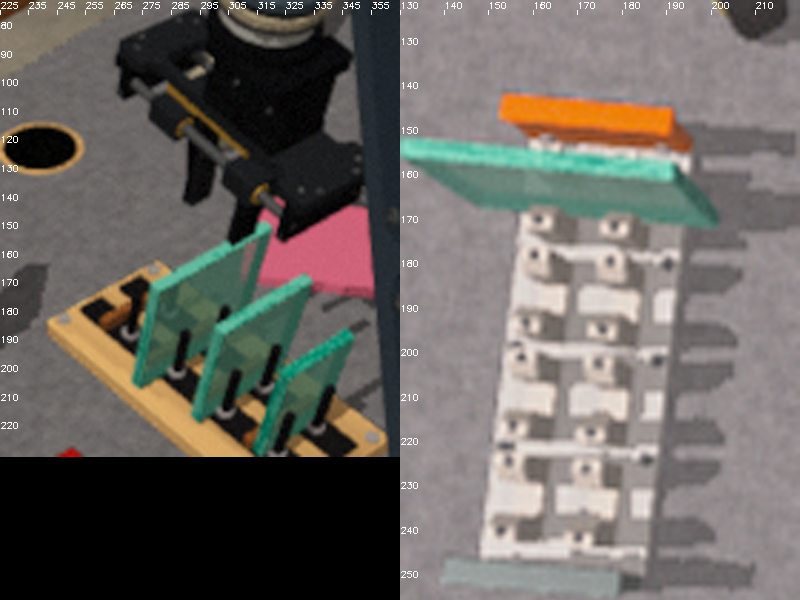

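p145 stands upright in slot 1. In the side crop the fingers at (200,185) and (245,220) straddle p120, so I'll grasp it.

Request:
move_arm(
  moves="-0.1 0.01 0.2 0 0 0 0.45;-0.1 0.01 0.5 0 0 0 0.45;-0.1 0.01 0.7 0 0 0 0.45;-0.1 0.01 0.81 0 0 0 0.45;-0.1 0.01 0.81 0 0 0 0.45",
)

```text
time: 11.3
position: [0.5906, -0.1825, 0.1213]
tool_rot: [0.756, 0.649, 0.057, 0.061]
ft_force: [-0.6, -0.0, 0.7]
grip_width: 0.0393
grip_force: 0.0
```

Request:
move_arm(
  moves="0 0 0 0 0 0 0.05;0 0 0 0 0 0 0.05;0 0 0 0 0 0 0.05;0 0 0 0 0 0 0.05;0 0 0 0 0 0 0.05;0 0 0 0 0 0 0.05",
  squeeze=25,
)

```text
time: 11.9
position: [0.5913, -0.1843, 0.1234]
tool_rot: [0.756, 0.648, 0.058, 0.064]
ft_force: [1.2, -0.1, 1.7]
grip_width: 0.01
grip_force: 24.9
```

Request:
move_arm(
  moves="0 0.03 -0.15 0 0 0 0.05;0 0.07 -0.4 0 0 0 0.05;0 0.11 -0.65 0 0 0 0.05;0 0.15 -0.85 0 0 0 0.05;0 0.15 -0.85 0.06 0 0 0.05;0 0.15 -0.85 0.11 0 0 0.05;0 0.15 -0.85 0.11 0 0 0.05",
)

```text
time: 12.6
position: [0.5917, -0.1847, 0.208]
tool_rot: [0.759, 0.651, 0.001, -0.003]
ft_force: [0.3, 0.2, -3.7]
grip_width: 0.0098
grip_force: 25.0
```

Request:
move_arm(
  moves="0.2 -0.03 0 0 0 0 0.05;0.5 -0.08 0 0 0 0 0.05;0.8 -0.14 0 0 0 0 0.05;1 -0.17 0 0 0 0 0.05",
)

```text
time: 13.0
position: [0.5864, -0.0794, 0.2083]
tool_rot: [0.759, 0.651, 0.001, -0.005]
ft_force: [-0.1, 0.1, -4.5]
grip_width: 0.0096
grip_force: 25.0
```

Request:
move_arm(
  moves="0.33 -0.05 0 0 0 0 0.05;0.67 -0.1 0 0 0 0 0.05;1 -0.17 0 0 0 0 0.05",
)

```text
time: 13.3
position: [0.5855, 0.0208, 0.2093]
tool_rot: [0.759, 0.651, 0.001, -0.004]
ft_force: [0.3, -0.3, -2.9]
grip_width: 0.0098
grip_force: 25.0
```

Request:
move_arm(
  moves="0.33 -0.05 0 0 0 0 0.05;0.67 -0.1 0 0 0 -0.02 0.05;0.9 -0.17 0 0 0 -0.042 0.05;1 -0.17 0 0 0 -0.042 0.05;1 -0.17 0 0 0 -0.042 0.05",
)

```text
time: 13.8
position: [0.5846, 0.1215, 0.2102]
tool_rot: [0.736, 0.677, 0.001, -0.003]
ft_force: [-0.6, 0.1, -3.2]
grip_width: 0.0101
grip_force: 25.0
```

```bash
python3 - <<'E'
from g import *
o=robot.get_obs();print(o['time'],o['position'],o['grip_width'],o['grip_force'],o['ft_force'])
plan(([.5812,.2242,.195],Rt(-4.8)))
E
```

```text
13.8 [0.5846 0.1215 0.2102] 0.010148283480806625 24.99044796684757 [-0.6383  0.1039 -3.1721]
shift [ 1.0198 -0.1199  0.1585] turn [-0.0025 -0.0038 -0.0005] dist 0.10390207304629598 to [0.5812 0.2242 0.195 ]
```

Request:
move_arm(
  moves="0.4 -0.05 0 0 -0.004 0 0.05;0.8 -0.1 0.05 0 -0.004 0 0.05;1 -0.12 0.15 0 -0.004 0 0.05;1 -0.12 0.15 0 -0.004 0 0.05;1 -0.12 0.15 0 -0.004 0 0.05",
)

```text
time: 14.3
position: [0.5823, 0.2194, 0.1957]
tool_rot: [0.737, 0.676, -0.002, -0.001]
ft_force: [-0.2, -0.2, -3.4]
grip_width: 0.0095
grip_force: 25.0
```

```bash
python3 - <<'E'
from g import *
o=robot.get_obs();print(o['position']);plan(([.5812,.2242,.195],Rt(-4.8)))
from v import view
view('5',{'side':(105,195,110,140),'top':(140,120,80,80)})
E
```

```text
[0.5823 0.2194 0.1957]
shift [ 0.0471 -0.0146  0.0071] turn [-0.0025  0.0013 -0.002 ] dist 0.00498380208831489 to [0.5812 0.2242 0.195 ]
```

View pics/c5.png

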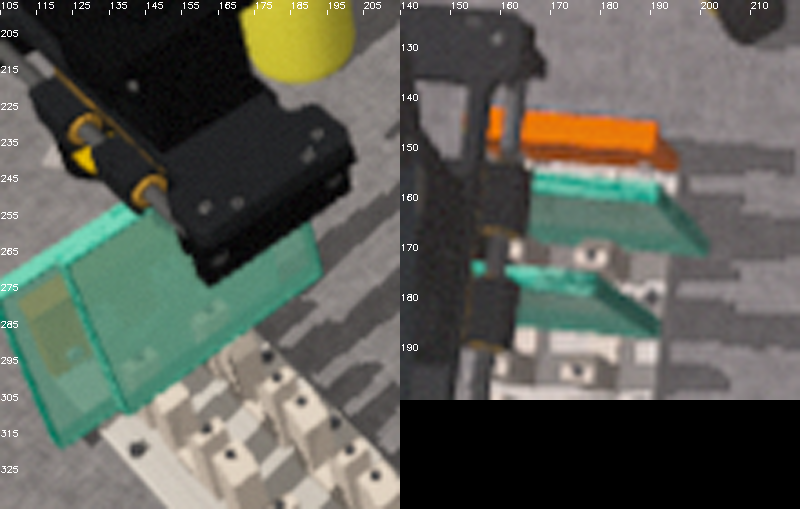

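In the side view p120's foot corners are at about (140,308) and (193.5,270). In the top view the right corner is at about (192,187).

```bash
cat > f.py <<'E'
from g import *
def foot(L,R,T,z,s,w):
    M=Rt(-4.8);x,n=M[:,0],M[:,1];s=np.array([*s,z])
    for k,P,h in(('L',atz('side',*L,z),-w/2),('R',atz('side',*R,z),w/2),('T',atz('top',*T,z),w/2)): print(k,P,'across off',(P-s)@x+h,'along off',(P-s)@n+.005)
    o=robot.get_obs()['position']; print('tcp off',(o-s)@x,(o-s)@n,o)
E
python3 -c "
from f import *
foot((139.9,308),(193.5,270.1),(192,187.4),.092,(.5812,.2242),.12)"
```

```text
L [0.5844 0.2769 0.092 ] across off -0.007199668410540108 along off 0.0037774924193970157
R [0.5738 0.1574 0.092 ] across off -0.007155640938626487 along off 0.003167451551447181
T [0.5726 0.157  0.092 ] across off -0.007703201685043598 along off 0.0020759863367191818
tcp off -0.0051728551172296935 0.002205434791593653 [0.583  0.2189 0.1964]
```

Request:
move_arm(
  moves="0.07 -0.025 0 0 0 0 0.05;0.07 -0.025 0.2 0 0 0 0.05;0.07 -0.025 0.35 0 0 0 0.05;0.07 -0.025 0.5 0 0 0 0.05;0.07 -0.025 0.62 0 0 0 0.05;0.07 -0.025 0.69 0 0 0 0.05;0.07 -0.025 0.71 0 0 0 0.05;0.07 -0.025 0.73 0 0 0 0.05;0.07 -0.025 0.73 0 0 0 0.05",
)

```text
time: 15.3
position: [0.5808, 0.2278, 0.1237]
tool_rot: [0.737, 0.676, -0.001, -0.001]
ft_force: [0.2, 0.1, -4.2]
grip_width: 0.0097
grip_force: 25.0
```

Request:
move_arm(
  moves="0 0 0.01 0 0 0 0.05;0 0 0.02 0 0 0 0.05;0 0 0.03 0 0 0 0.05;0 0 0.03 0 0 0 0.05",
)

```text
time: 15.7
position: [0.5804, 0.2278, 0.1203]
tool_rot: [0.737, 0.676, -0.001, -0.001]
ft_force: [-0.1, 0.3, -3.7]
grip_width: 0.0102
grip_force: 25.0
```

Request:
move_arm(
  moves="0 0 0.01 0 0 0 0.05;0 0 0.02 0 0 0 0.05;0 0 0.02 0 0 0 0.05",
)

```text
time: 16.0
position: [0.5807, 0.2277, 0.119]
tool_rot: [0.737, 0.676, -0.001, -0.001]
ft_force: [-2.1, -0.7, 0.5]
grip_width: 0.0099
grip_force: 25.0
```

Request:
move_arm(
  moves="0 0 0.01 0 0 0 0.05;0 0 0.01 0 0 0 0.05",
)

```text
time: 16.2
position: [0.5809, 0.2276, 0.1189]
tool_rot: [0.737, 0.676, -0.001, -0.0]
ft_force: [-2.4, -1.6, 6.5]
grip_width: 0.0095
grip_force: 25.0
```

Request:
move_arm(
  moves="0 0 -0.005 0 0 0 0.15;0 0 -0.005 0 0 0 0.25;0 0 -0.005 0 0 0 0.45;0 0 -0.005 0 0 0 0.45;0 0 -0.005 0 0 0 0.45",
)

```text
time: 16.7
position: [0.5804, 0.2278, 0.1176]
tool_rot: [0.737, 0.676, -0.001, -0.001]
ft_force: [-0.5, -0.5, -0.8]
grip_width: 0.0353
grip_force: 0.0
```

Request:
move_arm(
  moves="0 0 -0.1 0 0 0 0.45;0 0 -0.4 0 0 0 0.45;0 0 -0.8 0 0 0 0.45;0 0 -1 0 0 0 0.45",
)

```text
time: 17.1
position: [0.5825, 0.2282, 0.2219]
tool_rot: [0.737, 0.676, 0.001, 0.001]
ft_force: [0.8, -0.2, 0.4]
grip_width: 0.0393
grip_force: 0.0
```

Request:
move_arm(
  moves="-0.5 -0.04 0 0 0 0 0.45;-1 -0.07 0 0 0 0 0.45",
)

```text
time: 17.3
position: [0.5657, 0.1292, 0.2199]
tool_rot: [0.736, 0.677, 0.0, 0.001]
ft_force: [-0.2, -0.7, 0.2]
grip_width: 0.0392
grip_force: 0.0
```

Request:
move_arm(
  moves="-0.5 -0.04 0 0 0 0 0.45;-1 -0.07 0 0 0 0 0.45",
)

```text
time: 17.5
position: [0.5492, 0.0288, 0.2189]
tool_rot: [0.737, 0.676, -0.001, -0.0]
ft_force: [0.4, -0.9, 0.3]
grip_width: 0.039
grip_force: 0.0
```

Request:
move_arm(
  moves="-0.5 -0.04 0 0 0 0 0.45;-1 -0.07 0 0 0 0 0.45",
)

```text
time: 17.7
position: [0.5336, -0.0704, 0.219]
tool_rot: [0.737, 0.676, -0.001, -0.0]
ft_force: [0.3, -0.1, -0.1]
grip_width: 0.0391
grip_force: 0.0
```

Request:
move_arm(
  moves="-0.4 -0.04 0.1 0 0 0.02 0.45;-0.8 -0.07 0.2 -0.05 0 0.04 0.45;-1 -0.07 0.25 -0.108 0 0.042 0.45;-1 -0.07 0.25 -0.108 0 0.042 0.45;-1 -0.07 0.25 -0.108 0 0.042 0.45",
)

```text
time: 18.2
position: [0.5181, -0.1679, 0.1937]
tool_rot: [0.757, 0.648, 0.056, 0.061]
ft_force: [-0.1, -0.1, 0.1]
grip_width: 0.0392
grip_force: 0.0
```

```bash
python3 - <<'E'
from g import *
o=robot.get_obs();print(o['time'],o['position'],o['grip_width'],o['ft_force'])
R=Rt(-8.6,10); P=grasp_tcp([.5298,-.1777,.1350],R,.022)
plan((P,R))
E
```

```text
18.2 [ 0.5181 -0.1679  0.1937] 0.03923755662170934 [-0.1319 -0.0875  0.098 ]
shift [-0.0834  0.034   0.8198] turn [-0.0053 -0.0029 -0.003 ] dist 0.08247269059233615 to [ 0.5336 -0.1783  0.1133]
```

Request:
move_arm(
  moves="-0.1 0.03 0.2 -0.005 0 0 0.45;-0.1 0.03 0.5 -0.005 0 0 0.45;-0.1 0.03 0.7 -0.005 0 0 0.45;-0.1 0.03 0.82 -0.005 0 0 0.45;-0.1 0.03 0.82 -0.005 0 0 0.45",
)

```text
time: 18.7
position: [0.5336, -0.1782, 0.1116]
tool_rot: [0.756, 0.649, 0.058, 0.063]
ft_force: [-0.9, 0.7, 0.7]
grip_width: 0.0394
grip_force: 0.0
```

Request:
move_arm(
  moves="0 0 0 0 0 0 0.05;0 0 0 0 0 0 0.05;0 0 0 0 0 0 0.05;0 0 0 0 0 0 0.05;0 0 0 0 0 0 0.05;0 0 0 0 0 0 0.05",
  squeeze=25,
)

```text
time: 19.3
position: [0.5335, -0.1798, 0.1133]
tool_rot: [0.756, 0.649, 0.059, 0.065]
ft_force: [-0.5, 0.7, 3.0]
grip_width: 0.0096
grip_force: 25.0
```

Request:
move_arm(
  moves="0 0.03 -0.15 0 0 0 0.05;0 0.07 -0.4 0 0 0 0.05;0 0.11 -0.65 0 0 0 0.05;0 0.15 -0.85 0 0 0 0.05;0 0.15 -0.85 0.06 0 0 0.05;0 0.15 -0.85 0.113 0 0 0.05;0 0.15 -0.85 0.113 0 0 0.05",
)

```text
time: 20.0
position: [0.535, -0.1807, 0.1989]
tool_rot: [0.759, 0.652, 0.001, -0.002]
ft_force: [0.4, -0.6, -2.2]
grip_width: 0.0096
grip_force: 25.0
```

Request:
move_arm(
  moves="0.2 -0.03 0 0 0 0 0.05;0.5 -0.08 0 0 0 0 0.05;0.8 -0.14 0 0 0 0 0.05;1 -0.17 0 0 0 0 0.05",
)

```text
time: 20.4
position: [0.5294, -0.0762, 0.1984]
tool_rot: [0.759, 0.651, 0.001, -0.004]
ft_force: [0.8, -0.3, -2.8]
grip_width: 0.0098
grip_force: 25.0
```

Request:
move_arm(
  moves="0.33 -0.05 0 0 0 0 0.05;0.67 -0.1 0 0 0 0 0.05;1 -0.17 0 0 0 0 0.05",
)

```text
time: 20.7
position: [0.5287, 0.0242, 0.1993]
tool_rot: [0.759, 0.651, 0.001, -0.003]
ft_force: [0.1, 0.2, -2.9]
grip_width: 0.0099
grip_force: 25.0
```

Request:
move_arm(
  moves="0.33 -0.05 0 0 0 0 0.05;0.67 -0.1 0 0 0 -0.02 0.05;0.9 -0.17 0 0 0 -0.042 0.05;1 -0.17 0 0 0 -0.042 0.05;1 -0.17 0 0 0 -0.042 0.05",
)

```text
time: 21.2
position: [0.5276, 0.1251, 0.2001]
tool_rot: [0.736, 0.677, 0.001, -0.003]
ft_force: [0.1, 0.3, -2.5]
grip_width: 0.0094
grip_force: 25.0
```

```bash
python3 - <<'E'
from g import *
o=robot.get_obs();print(o['time'],o['position'],o['grip_width'],o['grip_force'],o['ft_force'])
plan(([.5204,.2314,.185],Rt(-4.8)))
E
```

```text
21.2 [0.5276 0.1251 0.2001] 0.009417413259574115 24.99539104755968 [ 0.0507  0.2583 -2.4934]
shift [ 1.0523 -0.1609  0.157 ] turn [-0.0019 -0.0033 -0.0006] dist 0.10760733491013068 to [0.5204 0.2314 0.185 ]
```

Request:
move_arm(
  moves="0.4 -0.05 0 0 -0.004 0 0.05;0.8 -0.1 0.05 0 -0.004 0 0.05;1 -0.16 0.15 0 -0.004 0 0.05;1 -0.16 0.15 0 -0.004 0 0.05;1 -0.16 0.15 0 -0.004 0 0.05",
)

```text
time: 21.7
position: [0.5208, 0.2242, 0.1856]
tool_rot: [0.737, 0.676, -0.002, -0.0]
ft_force: [0.1, 0.1, -2.2]
grip_width: 0.0103
grip_force: 25.0
```

Request:
move_arm(
  moves="0.05 0 0 0 0 0 0.05;0.05 0 0 0 0 0 0.05;0.05 0 0 0 0 0 0.05",
)

```text
time: 22.0
position: [0.5219, 0.2295, 0.1865]
tool_rot: [0.737, 0.675, -0.001, -0.0]
ft_force: [-0.6, 0.4, -2.9]
grip_width: 0.0096
grip_force: 25.0
```

```bash
python3 - <<'E'
from g import *
o=robot.get_obs();print(o['position']);plan(([.5214,.2294,.185],Rt(-4.8)))
from v import view
view('6',{'side':(105,225,120,140),'top':(140,140,80,80)})
E
```

```text
[0.5219 0.2295 0.1865]
shift [-0.0019 -0.0047  0.0148] turn [-0.0012  0.0007 -0.0024] dist 0.00156390732896666 to [0.5214 0.2294 0.185 ]
```

View pics/c6.png

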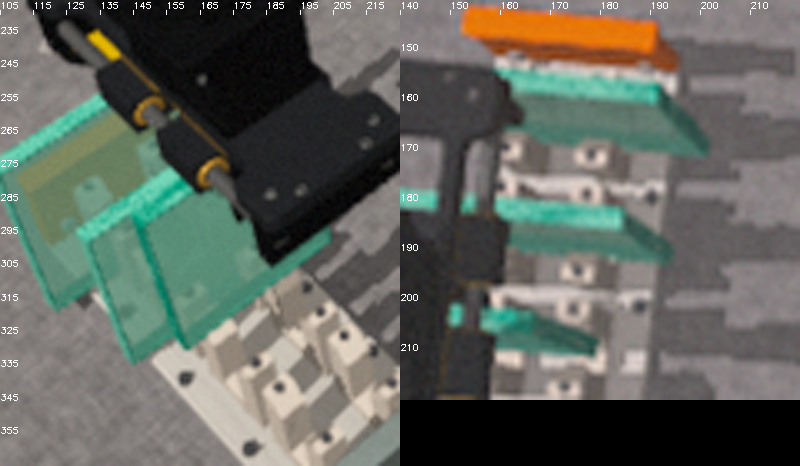

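In the side view p95's foot corners are at about (161,330) and (204,295.5), and in the top view at (179,211). p120 stands in slot 2, with its side foot corner at (146,334) and its top-view corner at (194,192).

```bash
python3 -c "
from f import *
foot((160.8,330),(204.3,295.5),(179.4,210.8),.093,(.5214,.2294),.095)
foot((145.8,333.6),(204.3,295.5),(194.4,192.4),.016,(.5812,.2242),.12)"
```

```text
L [0.5218 0.2818 0.093 ] across off 0.0047733887786783405 along off 0.0010071319975794362
R [0.516  0.1844 0.093 ] across off 0.0022269218374893485 along off 0.003432744535371706
T [0.5141 0.1865 0.093 ] across off 0.0041029376538024645 along off 0.0012828847764917812
tcp off 0.0003741911668662742 0.00017495587273041 [0.5216 0.2298 0.1863]
L [0.5808 0.2849 0.016 ] across off 0.00040371221840825033 along off -0.0004913590347663315
R [0.5589 0.1538 0.016 ] across off -0.012047784602906134 along off -0.011378163537565038
T [0.5704 0.1656 0.016 ] across off 0.0006930683491225414 along off -0.0008299886680451941
tcp off 0.0005520190036912073 -0.059850441895718066 [0.5216 0.2298 0.1863]
```

Request:
move_arm(
  moves="-0.037 -0.015 0 0 0 0 0.05;-0.037 -0.015 0.2 0 0 0 0.05;-0.037 -0.015 0.35 0 0 0 0.05;-0.037 -0.015 0.5 0 0 0 0.05;-0.037 -0.015 0.62 0 0 0 0.05;-0.037 -0.015 0.69 0 0 0 0.05;-0.037 -0.015 0.71 0 0 0 0.05;-0.037 -0.015 0.73 0 0 0 0.05;-0.037 -0.015 0.73 0 0 0 0.05",
)

```text
time: 23.0
position: [0.5196, 0.2268, 0.1135]
tool_rot: [0.737, 0.676, -0.001, -0.0]
ft_force: [0.1, 0.9, -2.1]
grip_width: 0.0098
grip_force: 25.0
```

Request:
move_arm(
  moves="0 0 0.01 0 0 0 0.05;0 0 0.02 0 0 0 0.05;0 0 0.03 0 0 0 0.05;0 0 0.03 0 0 0 0.05",
)

```text
time: 23.4
position: [0.5193, 0.2267, 0.1102]
tool_rot: [0.737, 0.676, -0.001, -0.001]
ft_force: [0.7, 0.7, -1.5]
grip_width: 0.0095
grip_force: 25.0
```

Request:
move_arm(
  moves="0 0 0.01 0 0 0 0.05;0 0 0.02 0 0 0 0.05;0 0 0.02 0 0 0 0.05",
)

```text
time: 23.7
position: [0.5194, 0.2267, 0.1084]
tool_rot: [0.737, 0.676, -0.001, -0.001]
ft_force: [-0.4, -0.1, -0.9]
grip_width: 0.01
grip_force: 25.0
```

Request:
move_arm(
  moves="0 0 0.005 0 0 0 0.05;0 0 0.01 0 0 0 0.05;0 0 0.01 0 0 0 0.05",
)

```text
time: 24.0
position: [0.5196, 0.2266, 0.1083]
tool_rot: [0.737, 0.676, -0.001, -0.0]
ft_force: [-1.7, -1.5, 6.4]
grip_width: 0.0099
grip_force: 25.0
```

Request:
move_arm(
  moves="0 0 -0.005 0 0 0 0.15;0 0 -0.005 0 0 0 0.25;0 0 -0.005 0 0 0 0.45;0 0 -0.005 0 0 0 0.45;0 0 -0.005 0 0 0 0.45",
)

```text
time: 24.5
position: [0.5193, 0.2268, 0.1075]
tool_rot: [0.737, 0.676, -0.001, -0.001]
ft_force: [-0.5, 0.9, 0.1]
grip_width: 0.0353
grip_force: 0.0
```

Request:
move_arm(
  moves="0 0 -0.1 0 0 0 0.45;0 0 -0.4 0 0 0 0.45;0 0 -0.8 0 0 0 0.45;0 0 -1 0 0 0 0.45",
)

```text
time: 24.9
position: [0.5211, 0.2272, 0.2113]
tool_rot: [0.737, 0.676, 0.001, 0.001]
ft_force: [1.0, 1.2, 0.5]
grip_width: 0.0395
grip_force: 0.0
```

Request:
move_arm(
  moves="-0.5 -0.04 0 0 0 0 0.45;-1 -0.07 0 0 0 0 0.45",
)

```text
time: 25.1
position: [0.5046, 0.1281, 0.2097]
tool_rot: [0.736, 0.677, 0.0, 0.001]
ft_force: [0.2, -0.2, -0.8]
grip_width: 0.0392
grip_force: 0.0
```

Request:
move_arm(
  moves="-0.5 -0.04 0 0 0 0 0.45;-1 -0.07 0 0 0 0 0.45",
)

```text
time: 25.3
position: [0.488, 0.0278, 0.2089]
tool_rot: [0.737, 0.676, -0.001, 0.0]
ft_force: [0.6, -0.6, -0.1]
grip_width: 0.0397
grip_force: 0.0
```

Request:
move_arm(
  moves="-0.5 -0.04 0 0 0 0 0.45;-1 -0.07 0 0 0 0 0.45",
)

```text
time: 25.5
position: [0.4725, -0.0713, 0.209]
tool_rot: [0.737, 0.676, -0.001, 0.0]
ft_force: [1.6, -0.4, 0.2]
grip_width: 0.039
grip_force: 0.0
```

Request:
move_arm(
  moves="-0.4 -0.04 0.1 0 0 0.02 0.45;-0.8 -0.07 0.2 -0.05 0 0.04 0.45;-1 -0.07 0.25 -0.108 0 0.042 0.45;-1 -0.07 0.25 -0.108 0 0.042 0.45;-1 -0.07 0.25 -0.108 0 0.042 0.45",
)

```text
time: 26.0
position: [0.4569, -0.1687, 0.1837]
tool_rot: [0.757, 0.648, 0.056, 0.061]
ft_force: [0.0, -0.1, 0.2]
grip_width: 0.0391
grip_force: 0.0
```

```bash
python3 - <<'E'
from g import *
o=robot.get_obs();print(o['time'],o['position'],o['grip_width'],o['ft_force'],o['q'])
R=Rt(-8.6,10); P=grasp_tcp([.4717,-.1685,.1235],R,.022)
plan((P,R))
E
```

```text
26.0 [ 0.4569 -0.1687  0.1837] 0.039082319050275885 [ 0.0415 -0.1325  0.1948] [-0.6339  0.3706  1.9394  0.1267  0.6901 -0.5717]
shift [0.021  0.0458 0.8378] turn [-0.0054 -0.0025 -0.0028] dist 0.08393008494822202 to [ 0.4755 -0.1691  0.1018]
```

Request:
move_arm(
  moves="0.01 0.045 0.2 -0.005 0 0 0.45;0.01 0.045 0.5 -0.005 0 0 0.45;0.01 0.045 0.7 -0.005 0 0 0.45;0.01 0.045 0.84 -0.005 0 0 0.45;0.01 0.045 0.84 -0.005 0 0 0.45",
)

```text
time: 26.5
position: [0.4764, -0.1683, 0.1001]
tool_rot: [0.755, 0.65, 0.058, 0.063]
ft_force: [0.3, 0.4, 0.4]
grip_width: 0.0393
grip_force: 0.0
```

Request:
move_arm(
  moves="0 0 0 0 0 0 0.05;0 0 0 0 0 0 0.05;0 0 0 0 0 0 0.05;0 0 0 0 0 0 0.05;0 0 0 0 0 0 0.05;0 0 0 0 0 0 0.05",
  squeeze=25,
)

```text
time: 27.1
position: [0.476, -0.1703, 0.1017]
tool_rot: [0.756, 0.649, 0.059, 0.065]
ft_force: [-0.4, 0.9, 3.6]
grip_width: 0.01
grip_force: 25.0
```

Request:
move_arm(
  moves="0 0.03 -0.15 0 0 0 0.05;0 0.07 -0.4 0 0 0 0.05;0 0.11 -0.65 0 0 0 0.05;0 0.15 -0.85 0 0 0 0.05;0 0.15 -0.85 0.06 0 0 0.05;0 0.15 -0.85 0.113 0 0 0.05;0 0.15 -0.85 0.113 0 0 0.05",
)

```text
time: 27.8
position: [0.4776, -0.1713, 0.1877]
tool_rot: [0.758, 0.652, 0.001, -0.001]
ft_force: [0.6, 0.3, -1.8]
grip_width: 0.0099
grip_force: 25.0
```

Request:
move_arm(
  moves="0.2 -0.03 0 0 0 0 0.05;0.5 -0.08 0 0 0 0 0.05;0.8 -0.14 0 0 0 0 0.05;1 -0.17 0 0 0 0 0.05",
)

```text
time: 28.2
position: [0.4716, -0.0667, 0.187]
tool_rot: [0.759, 0.652, 0.001, -0.004]
ft_force: [0.3, -0.1, -3.0]
grip_width: 0.01
grip_force: 25.0
```

Request:
move_arm(
  moves="0.33 -0.05 0 0 0 0 0.05;0.67 -0.1 0 0 0 0 0.05;1 -0.17 0 0 0 0 0.05",
)

```text
time: 28.5
position: [0.471, 0.0337, 0.1878]
tool_rot: [0.759, 0.651, 0.001, -0.003]
ft_force: [-0.2, -0.1, -1.9]
grip_width: 0.0096
grip_force: 25.0
```

Request:
move_arm(
  moves="0.33 -0.05 0 0 0 0 0.05;0.67 -0.1 0 0 0 -0.02 0.05;0.9 -0.17 0 0 0 -0.042 0.05;1 -0.17 0 0 0 -0.042 0.05;1 -0.17 0 0 0 -0.042 0.05",
)

```text
time: 29.0
position: [0.47, 0.1345, 0.1885]
tool_rot: [0.736, 0.677, 0.001, -0.002]
ft_force: [-0.1, -0.7, -1.4]
grip_width: 0.0096
grip_force: 25.0
```

```bash
python3 - <<'E'
from g import *
o=robot.get_obs();print(o['time'],o['position'],o['grip_width'],o['grip_force'],o['ft_force'])
plan(([.4611,.2336,.175],Rt(-4.8)))
E
```

```text
29.0 [0.47   0.1345 0.1885] 0.00959606374111886 24.982241140678525 [-0.0546 -0.7121 -1.3543]
shift [ 0.9795 -0.1719  0.1396] turn [-0.0016 -0.0029 -0.0004] dist 0.10042226968235747 to [0.4611 0.2336 0.175 ]
```

Request:
move_arm(
  moves="0.4 -0.05 0 0 -0.004 0 0.05;0.8 -0.1 0.05 0 -0.004 0 0.05;1 -0.17 0.14 0 -0.004 0 0.05;1 -0.17 0.14 0 -0.004 0 0.05;1 -0.17 0.14 0 -0.004 0 0.05;1 -0.17 0.14 0 -0.004 0 0.05",
)

```text
time: 29.6
position: [0.4628, 0.2335, 0.1754]
tool_rot: [0.737, 0.675, -0.002, 0.0]
ft_force: [-0.8, -0.5, -1.7]
grip_width: 0.0095
grip_force: 25.0
```

```bash
python3 - <<'E'
from g import *
o=robot.get_obs();print(o['position']);plan(([.4616,.2346,.175],Rt(-4.8)))
from v import view
view('7',{'side':(135,250,120,140),'top':(135,170,80,80)})
E
```

```text
[0.4628 0.2335 0.1754]
shift [ 0.0099 -0.0127  0.0042] turn [-0.0013  0.0015 -0.0026] dist 0.001666098516472921 to [0.4616 0.2346 0.175 ]
```

View pics/c7.png

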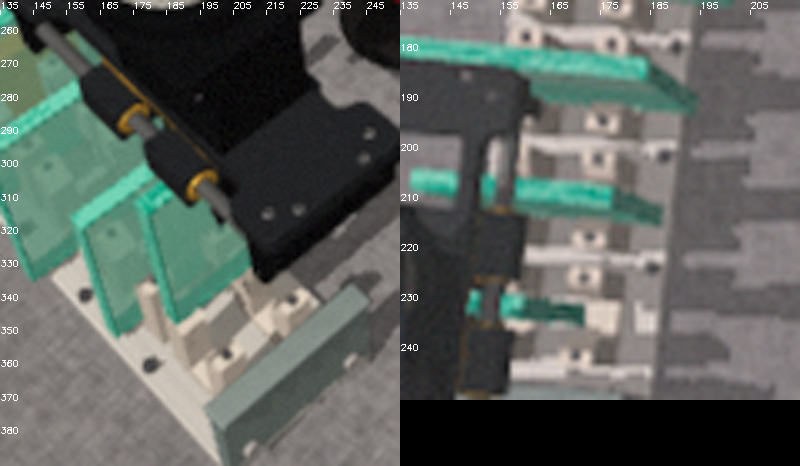

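In the side view p70's left foot corner is at about (188,347.5), and in the top view its right corner is at (172,235). p95 stands in slot 3 at side (170,351) and top (187,214).

```bash
python3 -c "
from f import *
foot((188.1,347.5),(210,331),(171.8,235.2),.092,(.4616,.2346),.07)
foot((170.4,350.8),(204.3,295.5),(187.2,214.4),.016,(.5214,.2294),.095)"
```

```text
L [0.4625 0.2735 0.092 ] across off 0.0037976088539864727 along off 0.0026000683701300825
R [0.4568 0.228  0.092 ] across off 0.028056711756600967 along off 0.0007521682000667298
T [0.4541 0.2037 0.092 ] across off 0.0036034987127886234 along off 8.145985539009717e-05
tcp off -0.0008065854805994629 0.0013385578236342725 [0.4629 0.2337 0.1756]
L [0.5188 0.2782 0.016 ] across off 0.0008724438670978246 along off -0.0016531046668991356
R [0.5589 0.1538 0.016 ] across off -0.024725612439731065 along off 0.048647234230883435
T [0.5113 0.1834 0.016 ] across off 0.0008523815126966136 along off -0.0012424898104838895
tcp off -0.0006287576437744931 -0.05868683994481409 [0.4629 0.2337 0.1756]
```

Request:
move_arm(
  moves="-0.035 -0.013 0 0 0 0 0.05;-0.035 -0.013 0.2 0 0 0 0.05;-0.035 -0.013 0.35 0 0 0 0.05;-0.035 -0.013 0.5 0 0 0 0.05;-0.035 -0.013 0.62 0 0 0 0.05;-0.035 -0.013 0.68 0 0 0 0.05;-0.035 -0.013 0.7 0 0 0 0.05;-0.035 -0.013 0.72 0 0 0 0.05;-0.035 -0.013 0.72 0 0 0 0.05",
)

```text
time: 30.6
position: [0.4607, 0.2316, 0.1036]
tool_rot: [0.737, 0.676, -0.001, -0.0]
ft_force: [0.3, 0.3, -1.9]
grip_width: 0.0096
grip_force: 25.0
```

Request:
move_arm(
  moves="0 0 0.01 0 0 0 0.05;0 0 0.02 0 0 0 0.05;0 0 0.03 0 0 0 0.05;0 0 0.03 0 0 0 0.05",
)

```text
time: 31.0
position: [0.4603, 0.2316, 0.1003]
tool_rot: [0.737, 0.676, -0.002, -0.0]
ft_force: [0.3, 1.0, -2.4]
grip_width: 0.0095
grip_force: 25.0
```

Request:
move_arm(
  moves="0 0 0.01 0 0 0 0.05;0 0 0.02 0 0 0 0.05;0 0 0.02 0 0 0 0.05",
)

```text
time: 31.3
position: [0.4603, 0.2315, 0.0982]
tool_rot: [0.737, 0.676, -0.002, -0.0]
ft_force: [0.9, -0.9, -2.1]
grip_width: 0.0097
grip_force: 25.0
```

Request:
move_arm(
  moves="0 0 0.005 0 0 0 0.05;0 0 0.01 0 0 0 0.05;0 0 0.01 0 0 0 0.05",
)

```text
time: 31.6
position: [0.4603, 0.2315, 0.0973]
tool_rot: [0.737, 0.676, -0.002, -0.0]
ft_force: [0.3, 0.1, -2.0]
grip_width: 0.01
grip_force: 25.0
```

Request:
move_arm(
  moves="0 0 0.01 0 0 0 0.05;0 0 0.015 0 0 0 0.05;0 0 0.015 0 0 0 0.05",
)

```text
time: 31.9
position: [0.4606, 0.2314, 0.0964]
tool_rot: [0.737, 0.676, -0.001, -0.0]
ft_force: [0.1, 0.1, 3.6]
grip_width: 0.0099
grip_force: 25.0
```

Request:
move_arm(
  moves="0 0 -0.005 0 0 0 0.15;0 0 -0.005 0 0 0 0.25;0 0 -0.005 0 0 0 0.45;0 0 -0.005 0 0 0 0.45;0 0 -0.005 0 0 0 0.45",
)

```text
time: 32.4
position: [0.4604, 0.2316, 0.0962]
tool_rot: [0.737, 0.676, -0.002, -0.0]
ft_force: [0.0, -0.0, -0.1]
grip_width: 0.0353
grip_force: 0.0
```

Request:
move_arm(
  moves="0 0 -0.1 0 0 0 0.45;0 0 -0.4 0 0 0 0.45;0 0 -0.8 0 0 0 0.45;0 0 -1 0 0 0 0.45",
)

```text
time: 32.8
position: [0.462, 0.2321, 0.1997]
tool_rot: [0.737, 0.676, 0.001, 0.001]
ft_force: [0.9, 0.3, -0.7]
grip_width: 0.0391
grip_force: 0.0
```

Request:
move_arm(
  moves="-0.5 0 0 0 0 0 0.45;-1 0 0 0 0 0 0.45",
)

```text
time: 33.0
position: [0.4528, 0.1321, 0.1983]
tool_rot: [0.735, 0.678, 0.0, 0.001]
ft_force: [1.7, -1.0, -0.8]
grip_width: 0.0393
grip_force: 0.0
```

Request:
move_arm(
  moves="-0.5 0 0 0 0 0 0.45;-1 0 0 0 0 0 0.45",
)

```text
time: 33.2
position: [0.4432, 0.0309, 0.1976]
tool_rot: [0.736, 0.677, -0.001, 0.0]
ft_force: [0.7, 0.4, -0.0]
grip_width: 0.0393
grip_force: 0.0
```

Request:
move_arm(
  moves="-0.5 0 0 0 0 0 0.45;-1 0 0 0 0 0 0.45;-1 0 0 0 0 0 0.45;-1 0 0 0 0 0 0.45",
)

```text
time: 33.6
position: [0.4348, -0.0684, 0.1974]
tool_rot: [0.738, 0.675, -0.001, -0.0]
ft_force: [-0.2, 0.7, -0.4]
grip_width: 0.0391
grip_force: 0.0
```

```bash
python3 -c "
from v import *
view('8',{'side':(80,200,180,200),'top':(120,130,100,140)})"
```

```text
(no output)
```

View pics/c8.png

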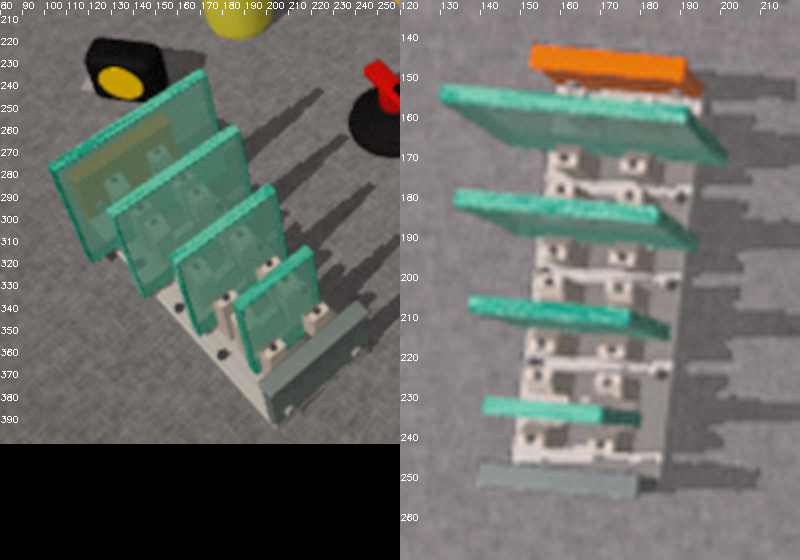

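All four panes stand upright in their slots, largest beside the orange plate and smallest by the grey one. The spray bottle, tape measure and lifter are undisturbed.

```bash
python3 -c "
from rig import robot
print(robot.hand_in())"
```

```text
the job is handed in; nothing more can be done
None
```

All four panes are upright in the rack in order of size, largest next to the orange plate, each lowered until its foot met the slot floor; the job is handed in at about 34 s, with the bystanders untouched.

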